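Put the large ram away and hook its case lid shut

ROBOT

A 6-joint arm with a two-finger parallel gripper is mounted at the origin on a cart in front of the work surface, level with it; the furniture and walls round the work are solid. World frame = base frame: x ahead of the robot, y to its left, z up, the work surface at z = 0. Lengths are in m, angles in rad, forces in N, time in s.
With the tool pointing down it reaches from about 0.325 to 0.85 m from the base axis. Payload 4.4 kg.
Tool frame: the origin (TCP) lies between the finger pads; the fingertips stand 8 mm ahead of it and the grasp point (between the pads) lies 11 mm behind it; z points along the fingers, y is the direction in which the jaws open and shut (so a half turn about z gives the same grasp; the last joint's range is limited). The gripper opens to 94 mm and grips with 3 to 60 N. Pads are 16 mm wide; open, the fingers measure 119 mm over their backs; the gripper's body (75 mm by 177 mm) begins 78 mm behind the grasp point.
Start: joints at [-1.278, 0.207, 1.542, -0, 1.393, -0.15], TCP at [0.246, -0.52, 0.213] pointing down, gripper open.
Joint ranges: [-2.73, 2.73], [-0.86, 2.22], [0.23, 2.46], [-1.11, 4.25], [0.08, 2.63], [-2.82, 2.82]. Speed limits (rad/s): [2.79, 2.79, 3.14, 3.14, 3.14, 3.14].

INTERFACE

Orientations are given as [roll, pitch, yaw] about the fixed x, y, z axes, in that order (R = Rz(yaw) Ry(pitch) Rx(roll)).
In Python, from station import read_state, cams, hand_in gives the robot as it stands. The module is installed in compiled form; this text tells all that it offers.
- The arm moves only by the shell command python3 -m inch 'ROWS' [FORCE]. ROWS is JSON, a list of rows, each an object with "offset": the shift along the tool's x, y, z in m, a list of three; "delta_rot": the turn, a rotation vector about the tool's x, y, z in degrees, a list of three; "gripper": the gripper command: -1 is fully open, 1 is shut, values between are in proportion. A call has 1 to 5 rows; each row is the pose to reach, as a shift and turn from the pose commanded when the call began, along the tool's axes at that moment; what a row does not reach only later rows make up. A row lasts 1/10 s, in which the tool goes at most 50 mm and 8.59 degrees, less where a joint would pass 70% of its speed; a pose out of reach is approached as far as the arm can. A call with a gripper value outside its range is refused whole. The fingers move at their own pace and stop on an object; FORCE is the grip in N (left out, the last holds). Time passes only in rows, so rows that repeat a pose let the fingers close. It gives the time, the measured TCP pose, the force and the opening at its end, in the units of the state.
- read_state(): the state, without advancing time (a new reading comes with each control period).
- cams.read_camera(name): name is "side" or "top"; returns a dict with "frame" (420x560x3 uint8, red, green, blue), "range_z" (420x560 float32, m along the optical axis (not along the pixel's ray), 0 where there is no reading), "intrinsics" (3x3 intrinsics, pixels), "rvec" (rotation vector, rad) and "tvec" (3), from world to camera coordinates, as OpenCV has them. Camera axes: x right, y down, z forward; pixel columns grow to the right and rows downward; lengths in m; the calibration is good to about 2 mm. A picture is of the moment at which its call begins.
- hand_in(): hands the job in, once; it reports no verdict.
The state is a dict: "time": time; "q": joint angles; "joint_velocities": joint speeds; "effort": joint torques, N m; "ee_pos": TCP position; "eef_rot": TCP orientation; "wrist_force": force on the tool from outside, world axes, zero at the start; "wrist_torque": the same for the moment, N m; "finger_gap": opening from 0.0 (shut) to 1.0 (fully open).
Only numpy, scipy, OpenCV 4.12 (cv2) and the standard library are available. Lean on these libraries where they do the work, as an engineer would, in place of code of your own. Each camera call takes 0.05 s, during which the arm holds its last target. There are 200 camera calls.

TASK

Put the larger of the two steel rams away: lay it in the V-shaped cradle inside the open grey case. Then close the case with its loose lid: hook the lid's two tabs in under the two lips with the lid held at a tilt, swing it down under control (do not let it drop) until it lies flat on the rim, and slide the catch fully over its free edge. Leave the smaller ram where it lies.

Things in the scene. Friction and masses are not known exactly. Their poses are not given: they have to be found in the camera images.
- case: open-topped grey case fixed to the bench, 184 (x) by 152 (y) mm, rim 56 mm high. Origin on the bench, inside the case's outline; x points from the hook side (outside at x -78) to the catch side (106), z up. Inside: x -60 to 52, y -70 to 70, floor z 5 mm. The lid is 6 mm longer than the gap from lips (x -60) to stop (x 68), so it goes in only tilted, free edge high, tabs first
- cradle (a point): where the centre of a 36 mm ram lies when it rests in the cradle (case x -4, y 0, z 32 mm), its axis along the case's y. Cradle: two white V saddles, 14 mm thick, at y -35 and 35 mm, tops at z 28 mm
- slot_left (a point): middle of the mouth of the slot at the case's y +42 mm, at its floor, the rim (x -60, z 56 mm). Each slot lies under an aluminium lip, opens towards +x, and is 39 mm wide, 10 mm high (z 56 to 66) and 14 mm deep (x -60 to -74); the lip's front flares up to x -55; its top is at z 70. With the lid's tabs 12 mm in, it admits a tilt of up to about 22 degrees
- slot_right (a point): the same for the slot at the case's y -42 mm
- stop (a point): foot of the raised stop on the catch side (case x 68, y 0, z 56 mm): the lid's free edge rests on the ledge in front of it (x 52 to 68, z 56); the stop's top is at z 63 mm and the catch runs on it
- lid: loose aluminium lid, about 0.25 kg, flat on the bench at the start. Plate 118 (x) by 152 (y) by 4 mm; origin: centre of its underside, z up. Two tabs (30 wide, 16 long, 4 thick), level with the plate, on the -x edge at y -42 and 42, tips at x -75; free edge at x 59. Black bar handle in the middle: 14 (x) by 90 (y), z 4 to 34 mm. Closed: axes as the case's, origin at case x 5 +-4, y 0 +-4, z 56
- tab_left (a point): tip of the lid's tab at y +42 mm, at its underside
- tab_right (a point): tip of the lid's tab at y -42 mm, at its underside
- catch (a joint): steel catch plate 29 by 36 by 5 mm sliding on the raised wall of the case: 0 = fully open, 0.020 m = fully over the lid; it moves along the case's -x, takes about 1.5 N and stays where it is left
- catch_knob (a point): centre of the top of the catch's black knob, 16 mm wide (case y), 12 mm (case x), 22 mm tall above the plate, top at z 90 mm; with the catch open it is at the case's x 90 mm, y 0
- big_ram: the larger ram: plain steel cylinder 36 mm in diameter, 106 mm long, about 0.5 kg, lying on its side; its axis is its own y axis. Origin on its surface (at the bottom at the start) midway along
- big_ram_centre (a point): centre of the larger ram, on its axis
- small_ram: the smaller ram, steel cylinder 25 mm in diameter, 72 mm long, lying on the bench; axis y. Not to be used
There are look-alikes about, which are no part of the job. Of the things shaped like the lid, the aluminium one is meant.

How it is judged:
By the outcome, as a careful person would: the job done as asked, in the order asked, and still so for the second after the job is handed in, with the robot touching nothing.
It also fails if it takes over 72 s, if anything falls off the work surface, if the arm or the gripper's body presses on something with over 40 N, if the wrist force passes 120 N, or if a joint passes its speed limit or range.

## Working session

There is one attempt and no reset: what is moved stays moved. The work goes in short steps, Python scripts to look and compute and a shell command to move; the robot and the scene stay as the last step left them, time stands still between calls to the robot, and variables do not carry over. Pictures are saved under pics/ and viewed, about 8 in all and at most 12, crops included, and the job is handed in when it is done.

```bash
mkdir -p pics
cat > h.py <<'E'
import numpy as np, cv2
from scipy.spatial.transform import Rotation as R
from station import read_state, cams
def snap(n):
    d=cams.read_camera(n); np.savez(''+n+'.npz',**d); return d
def load(n): return dict(np.load(''+n+'.npz'))
def cloud(d):
    z=d['range_z']; K=d['intrinsics']; v,u=np.indices(z.shape)
    p=np.stack([(u-K[0,2])/K[0,0]*z,(v-K[1,2])/K[1,1]*z,z],-1)
    Rm=cv2.Rodrigues(d['rvec'].reshape(3))[0]
    w=(p-d['tvec'].reshape(3))@Rm; w[z==0]=np.nan; return w
def T(s=None):
    s=s or read_state(); return R.from_euler('xyz',s['eef_rot']),np.array(s['ee_pos'])
E
python3 - <<'E'
from h import *
for n in('top','side'):
    d=snap(n); cv2.imwrite(f'pics/{n}0.png',d['frame'][:,:,::-1]); 
    w=cloud(d); print(n,d['intrinsics'].tolist(),(-cv2.Rodrigues(d['rvec'])[0].T@d['tvec'].reshape(3)))
print(read_state())
E
```

```text
top [[527.8265460806775, 0.0, 278.84948085731656], [0.0, 527.8265460806775, 206.20977535047476], [0.0, 0.0, 1.0]] [2.88900800e-01 3.47180964e-04 1.31709505e+00]
side [[451.3860986204097, 0.0, 281.4072658242148], [0.0, 451.3860986204097, 195.59652414878968], [0.0, 0.0, 1.0]] [0.43352425 0.974687   0.85537089]
{'time': 0.1, 'q': array([-1.27849577e+00,  2.07357322e-01,  1.54280088e+00, -2.57113443e-06,
        1.39352138e+00, -1.50497122e-01]), 'joint_velocities': array([ 0.00047926, -0.00194892, -0.0019906 ,  0.00236718, -0.00047485,
        0.00073928]), 'effort': array([-8.81083724e-04, -3.71869540e+01, -2.82292449e+01,  6.99390960e-02,
        3.12797434e-02, -5.94213634e-05]), 'ee_pos': array([ 0.24615032, -0.51885213,  0.21239897]), 'eef_rot': array([-3.13952894e+00, -3.10390602e-04,  4.42797812e-01]), 'wrist_force': array([ 0.06172675,  0.18659823, -0.73332729]), 'wrist_torque': array([-0.06853521,  0.02352271,  0.03982925]), 'finger_gap': 0.9996026747541775}
```

View pics/top0.png

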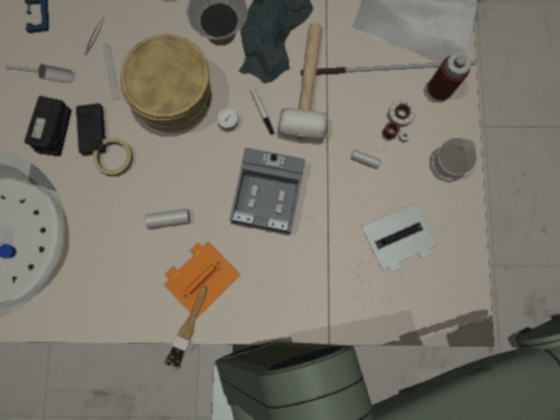

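View pics/side0.png

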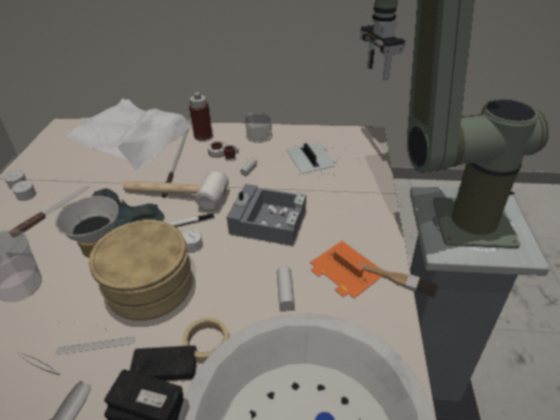

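The top view shows the case at about (268,190), with its lips at the bottom edge and its catch at the top (272,158). Candidates:
- **Rams:** cylinders at (167,218) and (366,158). The one at (167,218) is clearly the larger.
- **Lids:** plates at (398,237), aluminium, and (202,278), orange. The aluminium one is meant.

I'll confirm these in one enlarged mosaic and measure them.

Run:
```python
from h import *
d=load('top'); w=cloud(d); f=d['frame'][:,:,::-1]
def c(x,y,s=50): return cv2.resize(f[y-s:y+s,x-s:x+s],(390,390),interpolation=cv2.INTER_CUBIC)[:290+100]
m=np.vstack([np.hstack([c(268,190),c(398,237)]),]); m2=np.hstack([c(167,218,35),c(366,158,35)])
cv2.imwrite('pics/m.png',cv2.resize(np.vstack([m,m2[45:255]]),(780,600)))
def reg(x0,x1,y0,y1,zl,zh):
    p=w[y0:y1,x0:x1].reshape(-1,3); return p[(p[:,2]>zl)&(p[:,2]<zh)]
def rect(p):
    r=cv2.minAreaRect((p[:,:2]*1000).astype(np.float32)); return r
print('bench z',np.nanmedian(w[280:300,260:320,2]))
for n,a in dict(big=(135,200,200,240,.012,.06),small=(345,390,140,175,.01,.05),lidhandle=(360,440,200,275,.02,.05),lidplate=(355,445,195,280,.0025,.012),caserim=(225,312,140,240,.045,.061),catch=(262,285,147,170,.078,.1),lips=(225,312,205,240,.063,.08)).items():
    p=reg(*a); print(n,len(p),rect(p),p.mean(0),np.percentile(p[:,2],[5,50,95]))
```

```text
bench z 0.00031401068046319586
big 629 ((500.43035888671875, 279.7042236328125), (36.197120666503906, 106.54910278320312), 8.709942817687988) [0.49837975 0.27891023 0.03219512] [0.02149338 0.03327863 0.03923142]
small 278 ((659.8839721679688, -216.4994659423828), (71.92322540283203, 25.23731231689453), 68.43628692626953) [ 0.65781213 -0.21569824  0.02280782] [0.01473171 0.02338071 0.02869406]
lidhandle 214 ((464.3408508300781, -296.47137451171875), (13.979880332946777, 89.5594253540039), 24.07240104675293) [ 0.46394907 -0.29575322  0.03403878] [0.02925111 0.03437359 0.03826708]
lidplate 3209 ((462.7127990722656, -302.3520812988281), (212.25222778320312, 231.37677001953125), 0.4900970757007599) [ 0.4604859  -0.30088159  0.00511156] [0.00271632 0.00473657 0.00896654]
caserim 1044 ((569.5135498046875, 31.883590698242188), (152.3186798095703, 186.00857543945312), 79.09512329101562) [0.57590199 0.03083098 0.05581663] [0.0487372  0.05617436 0.0603525 ]
catch 39 ((642.8787841796875, 17.325618743896484), (15.310115814208984, 12.365748405456543), 82.90340423583984) [0.64184454 0.01693885 0.08805703] [0.07823568 0.08894184 0.09241646]
lips 389 ((489.5833740234375, 44.93498611450195), (142.870361328125, 27.27664566040039), 81.08049011230469) [0.4895663  0.04686177 0.07041269] [0.06570488 0.0705034  0.07485699]
```

View pics/m.png

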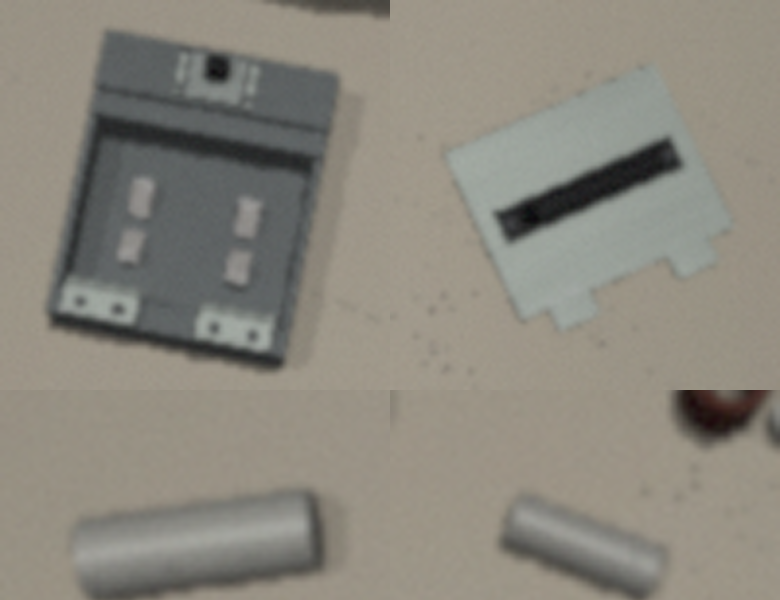

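The mosaic confirms it. The aluminium lid is at the top right, with its tabs towards the lower right and a black bar handle. The bigger ram is at the lower left and the smaller at the lower right. The case has its lips at the bottom and its catch knob at the top. Next I'll refine the poses with both cameras.

```bash
cat >> h.py <<'E'
def go(x,y,z,yaw,tilt=0,rollx=0):
    "tool target: down, yaw deg, tilt = free-edge-up lid tilt deg about case y (yaw-90 frame)"
    Rt=R.from_euler('z',yaw-90,degrees=True)*R.from_euler('y',-tilt,degrees=True)*R.from_euler('z',90,degrees=True)*R.from_euler('x',180,degrees=True)
    Rc,p=T(); o=Rc.inv().apply(np.array([x,y,z])-p)*1000; r=(Rc.inv()*Rt).as_rotvec(degrees=True)
    print('offset mm',o.round(1),'rot',r.round(2))
E
python3 - <<'E'
from h import *
from scipy.optimize import minimize
W={n:cloud(load(n)).reshape(-1,3) for n in('top','side')}
def box(p,cx,cy,r,zl,zh):
    return p[(np.hypot(p[:,0]-cx,p[:,1]-cy)<r)&(p[:,2]>zl)&(p[:,2]<zh)]
def show(n,p,zz=1):
    r=cv2.minAreaRect((p[:,:2]*1000).astype(np.float32)); print(n,len(p),np.round(r[0],1),np.round(r[1],1),round(r[2],2))
for n,p in W.items():
    print(n)
    show('case',box(p,.57,.032,.14,.05,.075)); show('lips',box(p,.49,.045,.09,.066,.076)); show('knob',box(p,.642,.017,.03,.083,.096))
    show('ram',box(p,.5,.28,.08,.02,.05)); show('handle',box(p,.464,-.296,.08,.025,.045))
    q=box(p,.57,.032,.12,.022,.034); 
# lid outline by colour, top
d=load('top'); w=cloud(d); f=d['frame'].astype(int); K=d['intrinsics']
Rm=cv2.Rodrigues(d['rvec'])[0]; C=-Rm.T@d['tvec'].reshape(3)
def px2w(u,v,z):
    r=np.stack([(u-K[0,2])/K[0,0],(v-K[1,2])/K[1,1],np.ones(len(u))],-1)@Rm; return C+r*((z-C[2])/r[:,2])[:,None]
sub=np.zeros(f.shape[:2],bool); sub[195:280,355:445]=1
m=(sub&(f[:,:,2]>f[:,:,0]-8)).astype(np.uint8)
nl,lab,st,_=cv2.connectedComponentsWithStats(m); k=1+st[1:,4].argmax(); m=lab==k
v,u=np.nonzero(m); q=px2w(u,v,.004); print(len(u)); show('lidmask',q)
# axis extents in handle frame
for n,c0 in (('lid',(464.3,-296.5)),):
  for a in(22,23,24,25,26):
    c,s=np.cos(np.radians(a)),np.sin(np.radians(a)); X=(q[:,:2]*1000-c0)@np.array([[c,-s],[s,c]])
    print(a,np.percentile(X,[.5,2,98,99.5],axis=0).round(1).tolist())
E
```

```text
top
case 2135 [569.4  31.8] [152.3 186.4] 79.23
lips 362 [489.5  46.9] [131.   24.1] 79.04
knob 33 [643.   17.6] [15.5 11.9] 73.26
ram 610 [500.4 279.7] [ 36.2 106.5] 8.71
handle 211 [ 464.3 -296.5] [14.  89.6] 24.07
side
case 1328 [571.3  33.3] [159.7 185.4] 79.6
lips 213 [492.3  49. ] [133.3  23.7] 79.35
knob 24 [645.3  20.5] [14.5 12.9] 73.24
ram 570 [502.7 283. ] [ 35.7 107.8] 8.77
handle 80 [ 466.  -292.5] [16.3 94.1] 24.52
2941
lidmask 2941 [ 458.  -301.3] [132.7 150.9] 23.91
22 [[-72.2, -76.9], [-67.6, -74.0], [56.0, 70.5], [58.5, 73.1]]
23 [[-72.2, -76.6], [-67.6, -74.1], [56.1, 70.5], [58.1, 72.9]]
24 [[-72.3, -76.6], [-67.6, -74.2], [56.0, 70.5], [58.0, 72.8]]
25 [[-72.3, -76.5], [-67.6, -74.0], [56.0, 70.5], [58.1, 72.8]]
26 [[-72.2, -76.6], [-67.5, -74.1], [56.0, 70.5], [58.6, 73.0]]
```

```bash
python3 -c "
from h import *
go(.5015,.281,.13,98.7)"
```

```text
offset mm [ 573.4 -613.1   83.8] rot [ -0.09  -0.09 -73.33]
```

```bash
python3 -m inch '[{"offset":[0.57,-0.61,0],"delta_rot":[0,0,0],"gripper":-1},{"offset":[0.57,-0.61,0],"delta_rot":[0,0,0],"gripper":-1},{"offset":[0.57,-0.61,0],"delta_rot":[0,0,0],"gripper":-1},{"offset":[0.57,-0.61,0],"delta_rot":[0,0,0],"gripper":-1},{"offset":[0.57,-0.61,0],"delta_rot":[0,0,0],"gripper":-1}]' 40
python3 -m inch '[{"offset":[0.4,-0.43,0],"delta_rot":[0,0,-42],"gripper":-1},{"offset":[0.4,-0.43,0],"delta_rot":[0,0,-42],"gripper":-1},{"offset":[0.4,-0.43,0],"delta_rot":[0,0,-42],"gripper":-1},{"offset":[0.4,-0.43,0],"delta_rot":[0,0,-42],"gripper":-1},{"offset":[0.4,-0.43,0],"delta_rot":[0,0,-42],"gripper":-1}]'
python3 -c "
from h import *
go(.5015,.281,.1,98.7)"
```

```text
time: 0.6
ee_pos: [0.3223, -0.2792, 0.2129]
eef_rot: [-3.141, -0.0, 0.442]
wrist_force: [1.1, -0.6, 0.1]
finger_gap: 0.995
time: 1.1
ee_pos: [0.3976, -0.0409, 0.2134]
eef_rot: [3.141, -0.0, 1.181]
wrist_force: [0.6, -0.7, 0.4]
finger_gap: 1.003
offset mm [337.3 -26.2 113.4] rot [ 2.000e-02  1.000e-02 -3.102e+01]
```

```bash
python3 -m inch '[{"offset":[0.337,-0.026,0.03],"delta_rot":[0,0,-31],"gripper":-1},{"offset":[0.337,-0.026,0.03],"delta_rot":[0,0,-31],"gripper":-1},{"offset":[0.337,-0.026,0.03],"delta_rot":[0,0,-31],"gripper":-1},{"offset":[0.337,-0.026,0.03],"delta_rot":[0,0,-31],"gripper":-1},{"offset":[0.337,-0.026,0.03],"delta_rot":[0,0,-31],"gripper":-1}]'
python3 -c "
from h import *
go(.5015,.281,.1,98.7)"
```

```text
time: 1.6
ee_pos: [0.4755, 0.1957, 0.1908]
eef_rot: [-3.141, 0.0, 1.719]
wrist_force: [0.4, -0.5, 0.8]
finger_gap: 1.0
offset mm [80.6 38.4 90.8] rot [-0.02  0.02 -0.21]
```

```bash
python3 -m inch '[{"offset":[0.081,0.038,0.09],"delta_rot":[0,0,0],"gripper":-1},{"offset":[0.081,0.038,0.09],"delta_rot":[0,0,0],"gripper":-1},{"offset":[0.081,0.038,0.09],"delta_rot":[0,0,0],"gripper":-1},{"offset":[0.081,0.038,0.09],"delta_rot":[0,0,0],"gripper":-1},{"offset":[0.081,0.038,0.09],"delta_rot":[0,0,0],"gripper":-1}]'
python3 -c "
from h import *
go(.5015,.281,.011,98.7)"
```

```text
time: 2.1
ee_pos: [0.5008, 0.2788, 0.1008]
eef_rot: [-3.14, 0.001, 1.718]
wrist_force: [0.5, 0.0, 0.5]
finger_gap: 1.004
offset mm [ 2.1  1.2 89.8] rot [-0.1   0.05 -0.28]
```

```bash
python3 -m inch '[{"offset":[0.002,0.001,0.03],"delta_rot":[0,0,0],"gripper":-1},{"offset":[0.002,0.001,0.06],"delta_rot":[0,0,0],"gripper":-1},{"offset":[0.002,0.001,0.08],"delta_rot":[0,0,0],"gripper":-1},{"offset":[0.002,0.001,0.089],"delta_rot":[0,0,0],"gripper":-1},{"offset":[0.002,0.001,0.089],"delta_rot":[0,0,0],"gripper":1}]' 40
python3 -m inch '[{"offset":[0,0,0],"delta_rot":[0,0,0],"gripper":1},{"offset":[0,0,0],"delta_rot":[0,0,0],"gripper":1},{"offset":[0,0,0],"delta_rot":[0,0,0],"gripper":1},{"offset":[0,0,0],"delta_rot":[0,0,0],"gripper":1},{"offset":[0,0,0],"delta_rot":[0,0,0],"gripper":1}]'
python3 -m inch '[{"offset":[0,0,0],"delta_rot":[0,0,0],"gripper":1},{"offset":[0,0,0],"delta_rot":[0,0,0],"gripper":1},{"offset":[0,0,0],"delta_rot":[0,0,0],"gripper":1},{"offset":[0,0,0],"delta_rot":[0,0,0],"gripper":1},{"offset":[0,0,0],"delta_rot":[0,0,0],"gripper":1}]'
```

```text
time: 2.6
ee_pos: [0.5021, 0.2802, 0.0126]
eef_rot: [-3.141, 0.0, 1.716]
wrist_force: [-0.5, -0.1, 0.6]
finger_gap: 0.946
time: 3.1
ee_pos: [0.5024, 0.2815, 0.0128]
eef_rot: [3.141, -0.0, 1.717]
wrist_force: [-0.2, -1.0, -0.2]
finger_gap: 0.525
time: 3.6
ee_pos: [0.502, 0.2814, 0.0124]
eef_rot: [-3.141, -0.0, 1.717]
wrist_force: [0.0, -0.0, 1.8]
finger_gap: 0.375
```

```bash
python3 -m inch '[{"offset":[0,0,-0.02],"delta_rot":[0,0,0],"gripper":1},{"offset":[0,0,-0.05],"delta_rot":[0,0,0],"gripper":1},{"offset":[0,0,-0.09],"delta_rot":[0,0,0],"gripper":1},{"offset":[0,0,-0.13],"delta_rot":[0,0,0],"gripper":1},{"offset":[0,0,-0.14],"delta_rot":[0,0,0],"gripper":1}]' 40
python3 -c "
from h import *
go(.5525,.0363,.15,79.2)"
```

```text
time: 4.1
ee_pos: [0.5048, 0.2824, 0.1564]
eef_rot: [3.134, -0.002, 1.717]
wrist_force: [2.3, 0.1, -4.7]
finger_gap: 0.378
offset mm [-250.4   11.4    6.1] rot [ 0.43 -0.17 19.17]
```

```bash
python3 -m inch '[{"offset":[-0.03,0.001,0],"delta_rot":[0,0,4],"gripper":1},{"offset":[-0.07,0.003,0],"delta_rot":[0,0,8],"gripper":1},{"offset":[-0.115,0.005,0],"delta_rot":[0,0,12],"gripper":1},{"offset":[-0.16,0.007,0],"delta_rot":[0,0,16],"gripper":1},{"offset":[-0.205,0.009,0],"delta_rot":[0,0,19],"gripper":1}]'
python3 -c "
from h import *
go(.5525,.0363,.12,79.2)"
```

```text
time: 4.6
ee_pos: [0.539, 0.0782, 0.1494]
eef_rot: [-3.137, 0.001, 1.383]
wrist_force: [0.5, 0.4, -4.6]
finger_gap: 0.372
offset mm [-38.7  21.2  29.3] rot [-0.26  0.04  0.05]
```

```bash
python3 -m inch '[{"offset":[-0.025,0.014,0.01],"delta_rot":[0,0,0],"gripper":1},{"offset":[-0.039,0.021,0.029],"delta_rot":[0,0,0],"gripper":1},{"offset":[-0.039,0.021,0.029],"delta_rot":[0,0,0],"gripper":1},{"offset":[-0.039,0.021,0.029],"delta_rot":[0,0,0],"gripper":1},{"offset":[-0.039,0.021,0.029],"delta_rot":[0,0,0],"gripper":1}]'
python3 - <<'E'
from h import *
go(.5525,.0363,.0275,79.2)
p=cloud(snap('top')).reshape(-1,3)
for n in ('top','side'):
    d=snap(n); cv2.imwrite(f'pics/{n}1.png',cv2.resize(d['frame'][(130 if n=='top' else 150):260,200:350][:,:,::-1],(600,520)))
E
```

```text
time: 5.1
ee_pos: [0.5538, 0.0386, 0.1228]
eef_rot: [-3.14, -0.0, 1.386]
wrist_force: [1.6, 0.0, -5.8]
finger_gap: 0.377
offset mm [-2.5 -0.7 95.3] rot [-0.07 -0.02  0.22]
```

View pics/side1.png

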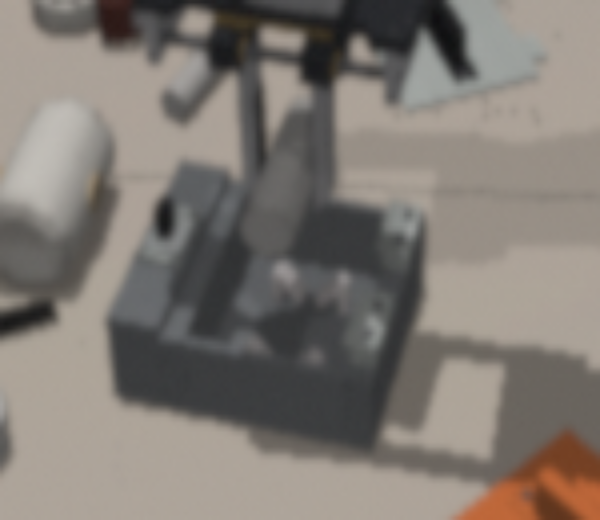

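The side view shows the ram held at crop (275,190), above the saddles at (290,280) and (340,285). I'll check numerically whether it is level.

Run:
```python
from h import *
p=cloud(load('side')).reshape(-1,3); _,c=T()
a=np.radians(-10.8); ux=np.array([np.cos(a),np.sin(a)]); uy=np.array([-ux[1],ux[0]])
q=p-[c[0],c[1],c[2]]; X=q[:,:2]@ux*1000;Y=q[:,:2]@uy*1000;Z=q[:,2]*1000
for lo in range(-60,65,10):
    k=(abs(X)<22)&(Y>lo)&(Y<lo+10)&(Z>-30)&(Z<32)
    if k.sum()>3: print(lo,k.sum(),'top',np.percentile(Z[k],95).round(1),'X',X[k].mean().round(1))
```

```text
-50 12 top 25.0 X 6.0
-40 11 top 24.3 X 4.1
-30 20 top 24.4 X 1.5
-20 20 top 24.3 X -0.4
-10 27 top 27.8 X 5.2
0 62 top 25.7 X -2.2
10 45 top 25.4 X -3.9
20 35 top 24.2 X -4.3
30 39 top 23.4 X -5.3
40 42 top 25.5 X -5.3
50 111 top 21.8 X -0.4
```

```bash
python3 -m inch '[{"offset":[-0.0025,-0.0005,0.03],"delta_rot":[0,0,0],"gripper":1},{"offset":[-0.0025,-0.0005,0.055],"delta_rot":[0,0,0],"gripper":1},{"offset":[-0.0025,-0.0005,0.075],"delta_rot":[0,0,0],"gripper":1},{"offset":[-0.0025,-0.0005,0.085],"delta_rot":[0,0,0],"gripper":1},{"offset":[-0.0025,-0.0005,0.085],"delta_rot":[0,0,0],"gripper":1}]'
python3 -m inch '[{"offset":[0,0,0.002],"delta_rot":[0,0,0],"gripper":1},{"offset":[0,0,0.004],"delta_rot":[0,0,0],"gripper":1},{"offset":[0,0,0.006],"delta_rot":[0,0,0],"gripper":1},{"offset":[0,0,0.008],"delta_rot":[0,0,0],"gripper":1},{"offset":[0,0,0.008],"delta_rot":[0,0,0],"gripper":1}]'
python3 -c "
from h import *
go(.5525,.0363,.0275,79.2)"
```

```text
time: 5.75
ee_pos: [0.5521, 0.0358, 0.0372]
eef_rot: [-3.139, 0.0, 1.386]
wrist_force: [-0.8, 0.4, -4.8]
finger_gap: 0.374
time: 6.25
ee_pos: [0.5533, 0.0352, 0.0303]
eef_rot: [-3.142, 0.0, 1.385]
wrist_force: [0.2, 0.6, -5.0]
finger_gap: 0.375
offset mm [ 0.9 -1.   2.8] rot [-0.    0.    0.17]
```

```bash
python3 -m inch '[{"offset":[0,0,0.001],"delta_rot":[0,0,0],"gripper":1},{"offset":[0,0,0.002],"delta_rot":[0,0,0],"gripper":1},{"offset":[0,0,0.003],"delta_rot":[0,0,0],"gripper":1},{"offset":[0,0,0.004],"delta_rot":[0,0,0],"gripper":1},{"offset":[0,0,0.004],"delta_rot":[0,0,0],"gripper":1}]'
```

```text
time: 6.75
ee_pos: [0.5532, 0.0353, 0.0264]
eef_rot: [-3.141, 0.0, 1.385]
wrist_force: [-0.1, -0.3, -3.1]
finger_gap: 0.377
```

```bash
python3 -m inch '[{"offset":[0,0,0.001],"delta_rot":[0,0,0],"gripper":1},{"offset":[0,0,0.001],"delta_rot":[0,0,0],"gripper":1},{"offset":[0,0,0.001],"delta_rot":[0,0,0],"gripper":0.1},{"offset":[0,0,0.001],"delta_rot":[0,0,0],"gripper":0},{"offset":[0,0,0.001],"delta_rot":[0,0,0],"gripper":-0.1}]'
python3 -m inch '[{"offset":[0,0,0],"delta_rot":[0,0,0],"gripper":-0.2},{"offset":[0,0,0],"delta_rot":[0,0,0],"gripper":-0.2},{"offset":[0,0,0],"delta_rot":[0,0,0],"gripper":-0.2},{"offset":[0,0,-0.005],"delta_rot":[0,0,0],"gripper":-0.2},{"offset":[0,0,-0.02],"delta_rot":[0,0,0],"gripper":-0.2}]'
python3 -m inch '[{"offset":[0,0,-0.03],"delta_rot":[0,0,0],"gripper":-0.2},{"offset":[0,0,-0.07],"delta_rot":[0,0,0],"gripper":-0.2},{"offset":[0,0,-0.11],"delta_rot":[0,0,0],"gripper":-0.2},{"offset":[0,0,-0.15],"delta_rot":[0,0,0],"gripper":-0.5},{"offset":[0,0,-0.16],"delta_rot":[0,0,0],"gripper":-0.5}]'
python3 -c "
from h import *
go(.4655,-.296,.2,114)"
```

```text
time: 7.25
ee_pos: [0.5544, 0.0351, 0.0258]
eef_rot: [3.139, -0.0, 1.385]
wrist_force: [0.1, -0.4, -0.6]
finger_gap: 0.536
time: 7.75
ee_pos: [0.5518, 0.0354, 0.0445]
eef_rot: [-3.138, 0.0, 1.385]
wrist_force: [-0.3, -0.1, 0.7]
finger_gap: 0.602
time: 8.25
ee_pos: [0.557, 0.035, 0.2127]
eef_rot: [3.129, -0.001, 1.385]
wrist_force: [0.2, 0.9, 0.9]
finger_gap: 0.728
offset mm [-342.2  -29.1   11.9] rot [  0.7    0.14 -34.62]
```

```bash
python3 -m inch '[{"offset":[-0.342,-0.029,0],"delta_rot":[0,0,-34.6],"gripper":-0.5},{"offset":[-0.342,-0.029,0],"delta_rot":[0,0,-34.6],"gripper":-0.5},{"offset":[-0.342,-0.029,0],"delta_rot":[0,0,-34.6],"gripper":-0.5},{"offset":[-0.342,-0.029,0],"delta_rot":[0,0,-34.6],"gripper":-0.5},{"offset":[-0.342,-0.029,0],"delta_rot":[0,0,-34.6],"gripper":-0.5}]'
python3 - <<'E'
from h import *
go(.4655,-.296,.1,114)
p=cloud(snap('top')).reshape(-1,3)
k=(np.hypot(p[:,0]-.553,p[:,1]-.036)<.065)&(p[:,2]>.034)&(p[:,2]<.054)
print(cv2.minAreaRect((p[k,:2]*1000).astype(np.float32)),np.percentile(p[k,2],[50,95]))
E
```

```text
time: 8.75
ee_pos: [0.4914, -0.1875, 0.2052]
eef_rot: [-3.142, -0.001, 1.994]
wrist_force: [0.3, -0.6, 0.7]
finger_gap: 0.749
offset mm [-88.3 -68.1 105.1] rot [-0.   -0.03  0.25]
((562.0078125, 32.90890121459961), (113.17389678955078, 111.45774841308594), 37.86559295654297) [0.04685383 0.05240117]
```

```bash
python3 -m inch '[{"offset":[-0.088,-0.068,0.105],"delta_rot":[0,0,0],"gripper":-0.5},{"offset":[-0.088,-0.068,0.105],"delta_rot":[0,0,0],"gripper":-0.5},{"offset":[-0.088,-0.068,0.105],"delta_rot":[0,0,0],"gripper":-0.5},{"offset":[-0.088,-0.068,0.105],"delta_rot":[0,0,0],"gripper":-0.5},{"offset":[-0.088,-0.068,0.105],"delta_rot":[0,0,0],"gripper":-0.5}]'
python3 - <<'E'
from h import *
go(.4655,-.296,.0165,114)
d=snap('top'); cv2.imwrite('pics/top2.png',cv2.resize(d['frame'][140:280,220:450][:,:,::-1],(800,487)))
E
```

```text
time: 9.3
ee_pos: [0.4647, -0.2942, 0.0989]
eef_rot: [-3.14, -0.004, 1.987]
wrist_force: [-0.1, 0.2, 0.5]
finger_gap: 0.75
offset mm [-2.3  0.1 82.4] rot [-0.07 -0.21 -0.17]
```

View pics/top2.png

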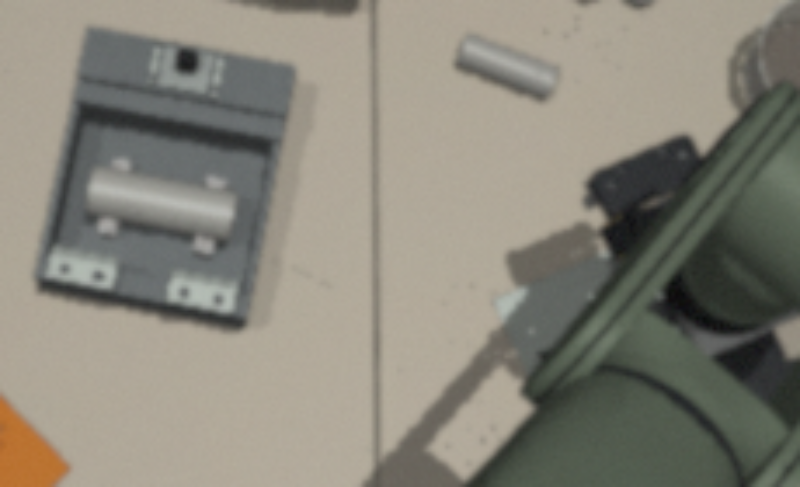

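The ram now lies in the cradle at crop (162,203), across both saddles. Next I'll grasp the lid handle.

```bash
python3 -m inch '[{"offset":[-0.002,0,0.03],"delta_rot":[0,0,0],"gripper":-0.5},{"offset":[-0.002,0,0.055],"delta_rot":[0,0,0],"gripper":-0.5},{"offset":[-0.002,0,0.072],"delta_rot":[0,0,0],"gripper":-0.5},{"offset":[-0.002,0,0.082],"delta_rot":[0,0,0],"gripper":-0.5},{"offset":[-0.002,0,0.082],"delta_rot":[0,0,0],"gripper":-0.5}]' 55
python3 -m inch '[{"offset":[0,0,0],"delta_rot":[0,0,0],"gripper":1},{"offset":[0,0,0],"delta_rot":[0,0,0],"gripper":1},{"offset":[0,0,0],"delta_rot":[0,0,0],"gripper":1},{"offset":[0,0,0],"delta_rot":[0,0,0],"gripper":1},{"offset":[0,0,0],"delta_rot":[0,0,0],"gripper":1}]' 55
python3 -m inch '[{"offset":[0,0,0],"delta_rot":[0,0,0],"gripper":1},{"offset":[0,0,0],"delta_rot":[0,0,0],"gripper":1},{"offset":[0,0,0],"delta_rot":[0,0,0],"gripper":1},{"offset":[0,0,0],"delta_rot":[0,0,0],"gripper":1},{"offset":[0,0,0],"delta_rot":[0,0,0],"gripper":1}]' 55
```

```text
time: 9.85
ee_pos: [0.4672, -0.2952, 0.0184]
eef_rot: [-3.142, -0.001, 1.991]
wrist_force: [-0.7, 0.6, -0.8]
finger_gap: 0.752
time: 10.35
ee_pos: [0.467, -0.2967, 0.0187]
eef_rot: [3.141, 0.001, 1.989]
wrist_force: [-0.2, -0.6, 0.1]
finger_gap: 0.364
time: 10.85
ee_pos: [0.4667, -0.2965, 0.0183]
eef_rot: [-3.141, -0.0, 1.989]
wrist_force: [-0.4, -0.1, -0.4]
finger_gap: 0.147
```

```bash
cat >> h.py <<'E'
O=np.array([.5564,.0356]); YAW=-10.8
def lid(tipx,tipz,th,ty=0,h=18.4,dx=0,dy=0):
    t=np.radians(th); c,s=np.cos(t),np.sin(t); L=75+dx
    x=(tipx+L*c-h*s)/1e3; z=(tipz+L*s+h*c)/1e3; y=ty/1e3
    a=np.radians(YAW); p=O+[x*np.cos(a)-y*np.sin(a),x*np.sin(a)+y*np.cos(a)]
    print('tcp',p.round(4),round(z,4),end=' '); go(p[0],p[1],z,YAW+90,th)
E
python3 -m inch '[{"offset":[0,0,-0.005],"delta_rot":[0,0,0],"gripper":1},{"offset":[0,0,-0.02],"delta_rot":[0,0,0],"gripper":1},{"offset":[0,0,-0.05],"delta_rot":[0,0,0],"gripper":1},{"offset":[0,0,-0.09],"delta_rot":[0,0,0],"gripper":1},{"offset":[0,0,-0.13],"delta_rot":[0,0,0],"gripper":1}]' 55
python3 -m inch '[{"offset":[0,0,-0.03],"delta_rot":[0,0,0],"gripper":1},{"offset":[0,0,-0.04],"delta_rot":[0,0,0],"gripper":1},{"offset":[0,0,-0.04],"delta_rot":[0,0,0],"gripper":1},{"offset":[0,0,-0.04],"delta_rot":[0,0,0],"gripper":1},{"offset":[0,0,-0.04],"delta_rot":[0,0,0],"gripper":1}]' 55
python3 -c "
from h import *
lid(-40,130,0); lid(-40,130,18)"
```

```text
time: 11.35
ee_pos: [0.4664, -0.2961, 0.1502]
eef_rot: [-3.141, -0.001, 1.989]
wrist_force: [1.5, -1.0, -1.4]
finger_gap: 0.146
time: 11.85
ee_pos: [0.4654, -0.2954, 0.1858]
eef_rot: [-3.14, -0.004, 1.989]
wrist_force: [0.4, 0.0, -1.3]
finger_gap: 0.14
tcp [0.5908 0.029 ] 0.1484 offset mm [245.3 246.4  38. ] rot [-0.19 -0.21 34.77]
tcp [0.5816 0.0308] 0.1707 offset mm [250.8 238.6  15.7] rot [-17.63  -5.67  34.45]
```

```bash
python3 -m inch '[{"offset":[0.018,0.018,0],"delta_rot":[0,0,5],"gripper":1},{"offset":[0.05,0.05,0],"delta_rot":[0,0,10],"gripper":1},{"offset":[0.08,0.08,0],"delta_rot":[0,0,15],"gripper":1},{"offset":[0.11,0.11,0],"delta_rot":[0,0,20],"gripper":1},{"offset":[0.14,0.14,0],"delta_rot":[0,0,25],"gripper":1}]' 55
python3 -c "
from h import *
lid(-40,110,18)"
```

```text
time: 12.35
ee_pos: [0.537, -0.1098, 0.1861]
eef_rot: [-3.138, -0.001, 1.549]
wrist_force: [1.4, 0.0, -2.1]
finger_gap: 0.146
tcp [0.5816 0.0308] 0.1507 offset mm [141.5  41.6  35.5] rot [-18.18  -1.55   9.45]
```

```bash
python3 -m inch '[{"offset":[0.03,0.01,0],"delta_rot":[-4,0,2],"gripper":1},{"offset":[0.06,0.019,0],"delta_rot":[-8,-0.5,4],"gripper":1},{"offset":[0.09,0.028,0],"delta_rot":[-12,-1,6],"gripper":1},{"offset":[0.12,0.036,0.01],"delta_rot":[-15,-1.2,8],"gripper":1},{"offset":[0.141,0.042,0.015],"delta_rot":[-18,-1.5,9.5],"gripper":1}]' 55
python3 -m inch '[{"offset":[0,0,0],"delta_rot":[0,0,0],"gripper":1},{"offset":[0,0,0],"delta_rot":[0,0,0],"gripper":1}]' 55
python3 - <<'E'
from h import *
lid(-40,70,18)
for n in ('top','side'):
    d=snap(n); v0=150
    cv2.imwrite(f'pics/{n}3.png',cv2.resize(d['frame'][v0-30:v0+110,190:350][:,:,::-1],(640,560),interpolation=cv2.INTER_CUBIC))
E
```

```text
time: 12.85
ee_pos: [0.5806, 0.0305, 0.1704]
eef_rot: [2.83, -0.001, 1.386]
wrist_force: [-0.1, -0.1, -2.5]
finger_gap: 0.146
time: 13.05
ee_pos: [0.5809, 0.029, 0.1713]
eef_rot: [2.831, 0.001, 1.387]
wrist_force: [0.2, -0.0, -1.4]
finger_gap: 0.145
tcp [0.5816 0.0308] 0.1107 offset mm [  2.  -18.2  57.8] rot [-0.21 -0.04  0.3 ]
```

View pics/side3.png

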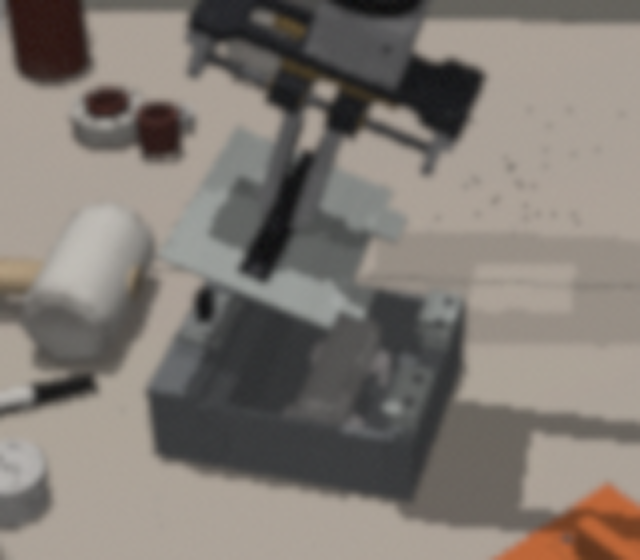

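View pics/top3.png

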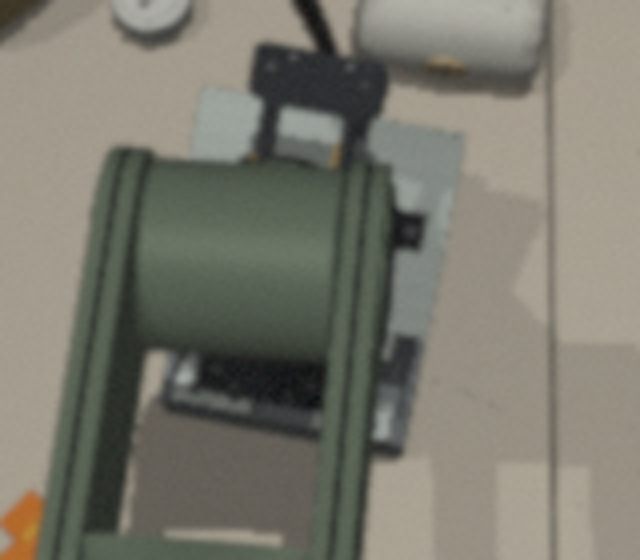

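The lid is held at its tilt with the tabs facing the lips: tab tips at side crop (365,320) and (405,235), lips at (395,395) and (440,310). I'll measure the lid in the gripper from the side cloud.

```bash
cat > meas.py <<'E'
from h import *
def meas(name,show=1):
    d=load(name); p=cloud(d).reshape(-1,3); Rc,c=T()
    # lid nominal frame: TCP at lid (0,0,18.4), lid axes: x=-tool y?, from tool
    Rl=Rc*R.from_euler('x',180,degrees=True)*R.from_euler('z',-90,degrees=True)
    q=Rl.inv().apply(p-c)*1000+[0,0,18.4]
    k=(abs(q[:,2]-4)<5)&(abs(q[:,0])<85)&(abs(q[:,1])<90)
    a=q[k]; e=a[(abs(a[:,0])>15)]
    A=np.c_[e[:,:2],np.ones(len(e))]; s=np.linalg.lstsq(A,e[:,2],rcond=None)[0]
    print(name,len(a),'lidx axis world',Rl.apply([1,0,0]).round(3),'slopes deg',np.degrees(s[:2]).round(2),'z0',s[2].round(2))
    for x0 in(-74,-70,-66,-50,-40,-30,30,40,50):
        b=a[abs(a[:,0]-x0)<3]; 
        if len(b): print(x0,len(b),'y',b[:,1].min().round(1),b[:,1].max().round(1))
    for y0 in(-60,-42,42,60,70):
        b=a[abs(a[:,1]-y0)<6]; 
        if len(b): print('y',y0,'x',b[:,0].min().round(1),b[:,0].max().round(1))
    return q
meas('side'); meas('top')
E
python3 meas.py
```

```text
side 1495 lidx axis world [ 0.935 -0.176  0.309] slopes deg [0.07 0.09] z0 3.19
-74 27 y -54.4 57.2
-70 36 y -54.1 58.9
-66 38 y -54.1 59.1
-50 87 y -77.5 75.5
-40 89 y -72.5 77.3
-30 85 y -72.7 75.9
30 85 y -72.4 77.9
40 86 y -72.6 76.5
50 85 y -75.8 81.4
y -60 x -73.8 57.7
y -42 x -74.7 56.3
y 42 x -74.6 57.0
y 60 x -74.0 57.9
y 70 x -59.1 57.7
top 1192 lidx axis world [ 0.935 -0.176  0.309] slopes deg [-0.11 -0.  ] z0 3.72
-74 5 y -56.7 -53.2
-70 4 y -56.7 -54.2
-66 4 y -56.4 -54.2
-50 29 y -75.6 -52.6
-40 26 y -75.7 -53.1
-30 30 y -74.9 -50.9
30 121 y -74.8 75.2
40 144 y -74.9 75.4
50 139 y -75.4 74.2
y -60 x -76.0 55.8
y -42 x 1.4 56.0
y 42 x 17.7 54.4
y 60 x 16.0 55.4
y 70 x 14.7 55.4
```

```bash
python3 -m inch '[{"offset":[0.001,-0.006,0.02],"delta_rot":[0,0,0],"gripper":1},{"offset":[0.002,-0.012,0.04],"delta_rot":[0,0,0],"gripper":1},{"offset":[0.002,-0.018,0.057],"delta_rot":[0,0,0.3],"gripper":1},{"offset":[0.002,-0.018,0.057],"delta_rot":[0,0,0.3],"gripper":1},{"offset":[0.002,-0.018,0.057],"delta_rot":[0,0,0.3],"gripper":1}]' 55
python3 -c "
from h import *
lid(-45,60,18);lid(-50,58.3,18);lid(-70,58.3,18)"
```

```text
time: 13.65
ee_pos: [0.5837, 0.0293, 0.1138]
eef_rot: [2.827, -0.002, 1.379]
wrist_force: [-0.5, 0.3, -2.2]
finger_gap: 0.144
tcp [0.5767 0.0317] 0.1007 offset mm [  1.  -11.1  10.2] rot [ 0.03 -0.03 -0.19]
tcp [0.5718 0.0327] 0.099 offset mm [  1.  -16.3  10.3] rot [ 0.03 -0.03 -0.19]
tcp [0.5521 0.0364] 0.099 offset mm [  0.9 -35.4   4.1] rot [ 0.03 -0.03 -0.19]
```

```bash
python3 -m inch '[{"offset":[0.001,-0.005,0.004],"delta_rot":[0,0,0],"gripper":1},{"offset":[0.001,-0.01,0.008],"delta_rot":[0,0,0],"gripper":1},{"offset":[0.001,-0.0165,0.011],"delta_rot":[0,0,0],"gripper":1},{"offset":[0.001,-0.0165,0.011],"delta_rot":[0,0,0],"gripper":1},{"offset":[0.001,-0.0165,0.011],"delta_rot":[0,0,0],"gripper":1}]' 55
python3 -c "
from h import *
lid(-50,58.5,18);lid(-70,58,18)
for n in ('top','side'): snap(n)
"
python3 - <<'E'
from h import *
# tab tips vs lips, case frame, side camera
p=cloud(load('side')).reshape(-1,3); a=np.radians(YAW); M=np.array([[np.cos(a),-np.sin(a)],[np.sin(a),np.cos(a)]])
q=np.c_[(p[:,:2]-O)@M,p[:,2]]*1000
for lo in(-80,-75,-70,-65,-60,-55,-52,-49,-46,-43,-40,-35):
    r=[]
    for s in(-1,1):
        k=(q[:,0]>lo)&(q[:,0]<lo+3)&(abs(q[:,1]-42*s)<12)&(q[:,2]>40)&(q[:,2]<95); r.append((k.sum(),q[k,2].mean().round(1) if k.any() else None))
    print(lo,r)
E
```

```text
time: 14.15
ee_pos: [0.5711, 0.0339, 0.098]
eef_rot: [2.827, -0.002, 1.381]
wrist_force: [-0.6, 0.3, -1.7]
finger_gap: 0.14
tcp [0.5718 0.0327] 0.0992 offset mm [-1.1  1.2 -0.9] rot [ 0.04 -0.07 -0.1 ]
tcp [0.5521 0.0364] 0.0987 offset mm [ -1.1 -18.   -6.6] rot [ 0.04 -0.07 -0.1 ]
-80 [(np.int64(2), np.float64(64.0)), (np.int64(6), np.float64(57.0))]
-75 [(np.int64(5), np.float64(69.8)), (np.int64(8), np.float64(70.0))]
-70 [(np.int64(7), np.float64(70.0)), (np.int64(8), np.float64(70.8))]
-65 [(np.int64(6), np.float64(70.0)), (np.int64(4), np.float64(69.1))]
-60 [(np.int64(6), np.float64(69.4)), (np.int64(7), np.float64(70.1))]
-55 [(np.int64(2), np.float64(70.9)), (np.int64(1), np.float64(69.0))]
-52 [(np.int64(3), np.float64(62.4)), (np.int64(4), np.float64(63.1))]
-49 [(np.int64(7), np.float64(62.8)), (np.int64(6), np.float64(62.7))]
-46 [(np.int64(5), np.float64(63.7)), (np.int64(9), np.float64(62.9))]
-43 [(np.int64(6), np.float64(64.6)), (np.int64(8), np.float64(64.3))]
-40 [(np.int64(7), np.float64(63.5)), (np.int64(7), np.float64(65.2))]
-35 [(np.int64(7), np.float64(67.9)), (np.int64(8), np.float64(66.9))]
```

```bash
python3 -m inch '[{"offset":[0,-0.002,-0.001],"delta_rot":[0,0,0],"gripper":1},{"offset":[0,-0.004,-0.0018],"delta_rot":[0,0,0],"gripper":1},{"offset":[0,-0.006,-0.0024],"delta_rot":[0,0,0],"gripper":1},{"offset":[0,-0.008,-0.003],"delta_rot":[0,0,0],"gripper":1},{"offset":[0,-0.01,-0.0036],"delta_rot":[0,0,0],"gripper":1}]' 55
python3 -c "
from h import *
lid(-70,57.8,18)"
```

```text
time: 14.75
ee_pos: [0.5607, 0.0358, 0.0983]
eef_rot: [2.827, -0.002, 1.381]
wrist_force: [-0.2, -1.2, -1.6]
finger_gap: 0.141
tcp [0.5521 0.0364] 0.0985 offset mm [-1.  -8.1 -2.8] rot [ 0.04 -0.07 -0.12]
```

```bash
python3 -m inch '[{"offset":[0,-0.002,-0.0006],"delta_rot":[0,0,0],"gripper":1},{"offset":[0,-0.004,-0.0013],"delta_rot":[0,0,0],"gripper":1},{"offset":[0,-0.006,-0.002],"delta_rot":[0,0,0],"gripper":1},{"offset":[0,-0.008,-0.0026],"delta_rot":[0,0,0],"gripper":1},{"offset":[0,-0.008,-0.0026],"delta_rot":[0,0,0],"gripper":1}]' 55
python3 -c "
from h import *
lid(-70.5,57.2,18);lid(-70.5,57,12);lid(-70.5,56.6,6);lid(-70.5,56.3,0)"
```

```text
time: 15.25
ee_pos: [0.5524, 0.0374, 0.0982]
eef_rot: [2.827, -0.002, 1.381]
wrist_force: [0.1, -0.0, -2.4]
finger_gap: 0.146
tcp [0.5516 0.0365] 0.0979 offset mm [-1.  -0.7  0.2] rot [ 0.03 -0.07 -0.11]
tcp [0.5555 0.0358] 0.0906 offset mm [-1.   0.8  8.3] rot [ 6.03 -0.07 -0.11]
tcp [0.5585 0.0352] 0.0827 offset mm [-1.   1.3 16.7] rot [12.03 -0.08 -0.11]
tcp [0.5608 0.0348] 0.0747 offset mm [-1.   1.1 25.1] rot [18.03 -0.08 -0.1 ]
```

```bash
python3 -m inch '[{"offset":[-0.0002,-0.0004,0.0022],"delta_rot":[1.5,0,0],"gripper":1},{"offset":[-0.0004,0,0.0042],"delta_rot":[3,0,0],"gripper":1},{"offset":[-0.0006,0.0004,0.0062],"delta_rot":[4.5,0,0],"gripper":1},{"offset":[-0.0008,0.0008,0.0083],"delta_rot":[6,0,0],"gripper":1},{"offset":[-0.0008,0.0008,0.0083],"delta_rot":[6,0,0],"gripper":1}]' 55
python3 -c "
from h import *
lid(-70.5,57,12);lid(-70.5,56.6,6);lid(-70.5,56.3,0)"
```

```text
time: 15.75
ee_pos: [0.5572, 0.0355, 0.0908]
eef_rot: [2.931, -0.002, 1.38]
wrist_force: [0.2, 0.8, -2.2]
finger_gap: 0.144
tcp [0.5555 0.0358] 0.0906 offset mm [-0.1 -1.8 -0.2] rot [ 0.04 -0.08 -0.14]
tcp [0.5585 0.0352] 0.0827 offset mm [-0.1 -0.3  8.2] rot [ 6.04 -0.09 -0.14]
tcp [0.5608 0.0348] 0.0747 offset mm [-0.1  0.3 16.5] rot [12.04 -0.09 -0.13]
```

```bash
python3 -m inch '[{"offset":[0,-0.001,0.0018],"delta_rot":[1.5,0,0],"gripper":1},{"offset":[0,-0.001,0.004],"delta_rot":[3,0,0],"gripper":1},{"offset":[0,-0.0008,0.0061],"delta_rot":[4.5,0,0],"gripper":1},{"offset":[0,-0.0005,0.0081],"delta_rot":[6,0,0],"gripper":1},{"offset":[0,-0.0005,0.0081],"delta_rot":[6,0,0],"gripper":1}]' 55
python3 -c "
from h import *
lid(-70,56.6,6);lid(-70,56.3,2);lid(-70,56.2,0)"
```

```text
time: 16.25
ee_pos: [0.558, 0.0354, 0.0826]
eef_rot: [3.036, -0.002, 1.38]
wrist_force: [-0.1, 0.5, -2.5]
finger_gap: 0.139
tcp [0.559  0.0351] 0.0827 offset mm [-0.1  1.1 -0. ] rot [ 0.03 -0.09 -0.12]
tcp [0.5606 0.0348] 0.0773 offset mm [-0.2  2.1  5.5] rot [ 4.03 -0.1  -0.12]
tcp [0.5613 0.0347] 0.0746 offset mm [-0.2  2.5  8.3] rot [ 6.03 -0.1  -0.11]
```

```bash
python3 -m inch '[{"offset":[0,0.0005,0.0018],"delta_rot":[1.3,0,0],"gripper":1},{"offset":[0,0.001,0.0036],"delta_rot":[2.6,0,0],"gripper":1},{"offset":[0,0.0015,0.0055],"delta_rot":[4,0,0],"gripper":1},{"offset":[0,0.0018,0.0069],"delta_rot":[5,0,0],"gripper":1},{"offset":[0,0.0018,0.0069],"delta_rot":[5,0,0],"gripper":1}]' 55
python3 -c "
from h import *
lid(-70,56.2,0)"
```

```text
time: 16.75
ee_pos: [0.5601, 0.035, 0.0758]
eef_rot: [3.124, -0.002, 1.38]
wrist_force: [-0.3, 0.5, -1.7]
finger_gap: 0.142
tcp [0.5613 0.0347] 0.0746 offset mm [-0.1  1.3  1.2] rot [ 1.01 -0.1  -0.11]
```

```bash
python3 -m inch '[{"offset":[0,0.0003,0.0006],"delta_rot":[0.5,0,0],"gripper":1},{"offset":[0,0.0005,0.0013],"delta_rot":[1,0,0],"gripper":1},{"offset":[0,0.0005,0.0018],"delta_rot":[1,0,0],"gripper":1},{"offset":[0,0.0005,0.0018],"delta_rot":[1,0,0],"gripper":1},{"offset":[0,0.0005,0.0018],"delta_rot":[1,0,0],"gripper":1}]' 55
python3 -c "
from h import *
lid(-70,56,0)"
```

```text
time: 17.25
ee_pos: [0.5602, 0.0352, 0.0744]
eef_rot: [3.14, -0.002, 1.381]
wrist_force: [1.0, 0.3, -0.6]
finger_gap: 0.149
tcp [0.5613 0.0347] 0.0744 offset mm [-0.3  1.2  0. ] rot [ 0.07 -0.1  -0.09]
```

```bash
python3 -m inch '[{"offset":[0,0,0.0006],"delta_rot":[0,0,0],"gripper":1},{"offset":[0,0,0.0006],"delta_rot":[0,0,0],"gripper":1},{"offset":[0,0,0.0006],"delta_rot":[0,0,0],"gripper":0.6},{"offset":[0,0,0.0006],"delta_rot":[0,0,0],"gripper":0.4},{"offset":[0,0,0.0006],"delta_rot":[0,0,0],"gripper":0.2}]'
python3 -m inch '[{"offset":[0,0,0],"delta_rot":[0,0,0],"gripper":0},{"offset":[0,0,0],"delta_rot":[0,0,0],"gripper":0},{"offset":[0,0,0],"delta_rot":[0,0,0],"gripper":0},{"offset":[0,0,-0.01],"delta_rot":[0,0,0],"gripper":0},{"offset":[0,0,-0.03],"delta_rot":[0,0,0],"gripper":0}]'
python3 -m inch '[{"offset":[0,0,-0.04],"delta_rot":[0,0,0],"gripper":0},{"offset":[0,0,-0.08],"delta_rot":[0,0,0],"gripper":0},{"offset":[0,0,-0.1],"delta_rot":[0,0,0],"gripper":0},{"offset":[0,0,-0.1],"delta_rot":[0,0,0],"gripper":0},{"offset":[0,0,-0.1],"delta_rot":[0,0,0],"gripper":0}]'
python3 - <<'E'
from h import *
p=cloud(snap('side')).reshape(-1,3); a=np.radians(YAW); M=np.array([[np.cos(a),-np.sin(a)],[np.sin(a),np.cos(a)]])
q=np.c_[(p[:,:2]-O)@M,p[:,2]]*1000
for lo in(-65,-58,-50,-40,-30,30,40,50,56,60,63,66,70,75,90):
    k=(q[:,0]>lo)&(q[:,0]<lo+3)&(abs(q[:,1])<66)&(abs(q[:,1])>20)&(q[:,2]>30)&(q[:,2]<110); print(lo,k.sum(),q[k,2].mean().round(1), end=' | ')
k=(abs(q[:,2]-90)<5)&(q[:,0]>75)&(q[:,0]<105)&(abs(q[:,1])<15); print('knob',k.sum(),q[k].mean(0))
k=(abs(q[:,0])<62)&(q[:,2]>57)&(q[:,2]<64)&(q[:,0]>20);print('lid y',q[k,1].min(),q[k,1].max(),'xmax',q[k,0].max())
E
```

```text
time: 17.75
ee_pos: [0.56, 0.0352, 0.0734]
eef_rot: [3.141, -0.002, 1.381]
wrist_force: [0.3, -0.4, -0.3]
finger_gap: 0.335
time: 18.25
ee_pos: [0.5584, 0.0352, 0.1026]
eef_rot: [-3.138, -0.001, 1.381]
wrist_force: [-0.5, 0.2, 0.4]
finger_gap: 0.5
time: 18.75
ee_pos: [0.5598, 0.0349, 0.2037]
eef_rot: [3.14, -0.002, 1.381]
wrist_force: [0.2, -0.3, -0.3]
finger_gap: 0.502
-65 25 68.3 | -58 33 69.1 | -50 27 60.2 | -40 26 59.5 | -30 24 60.0 | 30 22 59.9 | 40 28 59.9 | 50 24 59.9 | 56 27 59.9 | 60 17 59.5 | 63 10 56.9 | 66 32 57.4 | 70 26 62.6 | 75 22 64.4 | 90 23 63.8 | knob 21 [89.83585603  1.60872787 88.04955915]
lid y -76.76286850854028 609.6112799573281 xmax 61.991129382923354
```

```bash
python3 -c "
from h import *
go(.6445,.019,.12,79.2)"
```

```text
offset mm [ 0.3 87.2 82.2] rot [-0.08 -0.09 -0.09]
```

```bash
python3 -m inch '[{"offset":[0,0.03,0],"delta_rot":[0,0,0],"gripper":0.1},{"offset":[0,0.06,0.02],"delta_rot":[0,0,0],"gripper":0.1},{"offset":[0,0.087,0.06],"delta_rot":[0,0,0],"gripper":0.1},{"offset":[0,0.087,0.082],"delta_rot":[0,0,0],"gripper":0.1},{"offset":[0,0.087,0.082],"delta_rot":[0,0,0],"gripper":0.1}]' 30
python3 - <<'E'
from h import *
go(.6445,.019,.080,79.2)
d=snap('side'); cv2.imwrite('pics/side4.png',cv2.resize(d['frame'][120:260,190:350][:,:,::-1],(640,560),interpolation=cv2.INTER_CUBIC))
E
```

```text
time: 19.3
ee_pos: [0.6402, 0.0189, 0.1135]
eef_rot: [-3.127, -0.001, 1.38]
wrist_force: [-1.6, -1.0, 0.5]
finger_gap: 0.449
offset mm [ 0.9  4.7 33.4] rot [-0.82 -0.03 -0.12]
```

View pics/side4.png

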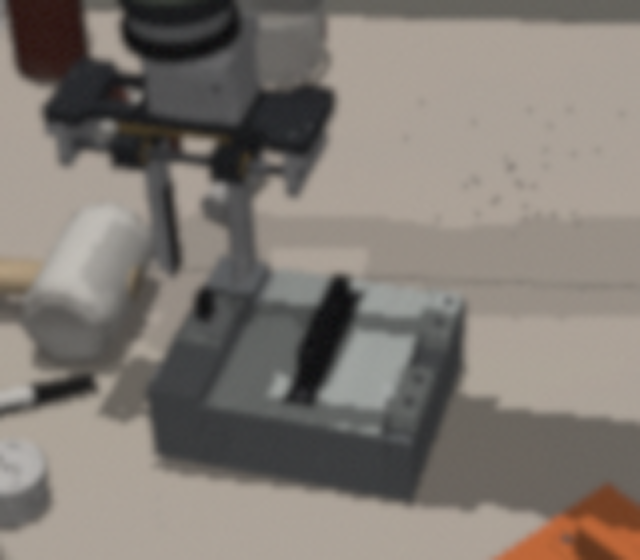

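The lid lies flat under the lips, and the fingers straddle the knob at crop (205,303). I'll lower and grip.

```bash
python3 -m inch '[{"offset":[0,0,0],"delta_rot":[0,0,0],"gripper":0.1},{"offset":[0,0,0],"delta_rot":[0,0,0],"gripper":0.1}]' 30
python3 -c "
from h import *
go(.6445,.019,.080,79.2)"
```

```text
time: 19.55
ee_pos: [0.6463, 0.0187, 0.1236]
eef_rot: [3.138, -0.002, 1.381]
wrist_force: [0.1, 0.8, 0.4]
finger_gap: 0.454
offset mm [-0.1 -2.  43.6] rot [ 0.22 -0.12 -0.08]
```

```bash
python3 -m inch '[{"offset":[0,-0.002,0.015],"delta_rot":[0,0,0],"gripper":0.1},{"offset":[0,-0.002,0.028],"delta_rot":[0,0,0],"gripper":0.1},{"offset":[0,-0.002,0.038],"delta_rot":[0,0,0],"gripper":0.1},{"offset":[0,-0.002,0.043],"delta_rot":[0,0,0],"gripper":0.1},{"offset":[0,-0.002,0.043],"delta_rot":[0,0,0],"gripper":0.1}]' 30
python3 -m inch '[{"offset":[0,0,0],"delta_rot":[0,0,0],"gripper":1},{"offset":[0,0,0],"delta_rot":[0,0,0],"gripper":1},{"offset":[0,0,0],"delta_rot":[0,0,0],"gripper":1},{"offset":[0,0,0],"delta_rot":[0,0,0],"gripper":1},{"offset":[0,0,0],"delta_rot":[0,0,0],"gripper":1}]' 30
```

```text
time: 20.05
ee_pos: [0.6423, 0.0192, 0.0769]
eef_rot: [-3.139, -0.002, 1.381]
wrist_force: [-0.1, 0.2, -0.1]
finger_gap: 0.452
time: 20.55
ee_pos: [0.6441, 0.019, 0.0792]
eef_rot: [3.139, -0.002, 1.381]
wrist_force: [1.6, -0.5, 0.4]
finger_gap: 0.122
```

```bash
python3 -m inch '[{"offset":[0,-0.004,0],"delta_rot":[0,0,0],"gripper":1},{"offset":[0,-0.008,0],"delta_rot":[0,0,0],"gripper":1},{"offset":[0,-0.012,0],"delta_rot":[0,0,0],"gripper":1},{"offset":[0,-0.015,0],"delta_rot":[0,0,0],"gripper":1},{"offset":[0,-0.017,0],"delta_rot":[0,0,0],"gripper":1}]' 40
python3 -m inch '[{"offset":[0,-0.0015,0],"delta_rot":[0,0,0],"gripper":1},{"offset":[0,-0.003,0],"delta_rot":[0,0,0],"gripper":1},{"offset":[0,-0.003,0],"delta_rot":[0,0,0],"gripper":1}]'
python3 -m inch '[{"offset":[0,-0.001,0],"delta_rot":[0,0,0],"gripper":1},{"offset":[0,-0.001,0],"delta_rot":[0,0,0],"gripper":1}]'
```

```text
time: 21.05
ee_pos: [0.6268, 0.0223, 0.0792]
eef_rot: [3.14, -0.002, 1.381]
wrist_force: [2.0, -0.0, 1.8]
finger_gap: 0.124
time: 21.35
ee_pos: [0.6256, 0.0225, 0.0792]
eef_rot: [3.136, -0.002, 1.381]
wrist_force: [4.6, 0.2, 0.8]
finger_gap: 0.122
time: 21.55
ee_pos: [0.6256, 0.0225, 0.0792]
eef_rot: [3.134, -0.002, 1.38]
wrist_force: [7.3, -1.7, -2.0]
finger_gap: 0.124
```

```bash
python3 -m inch '[{"offset":[0,-0.001,0],"delta_rot":[0,0,0],"gripper":1},{"offset":[0,-0.002,0],"delta_rot":[0,0,0],"gripper":1},{"offset":[0,-0.002,0],"delta_rot":[0,0,0],"gripper":1}]'
python3 -m inch '[{"offset":[0,0.003,0],"delta_rot":[0,0,0],"gripper":0.6},{"offset":[0,0.003,0],"delta_rot":[0,0,0],"gripper":0.4},{"offset":[0,0.003,0],"delta_rot":[0,0,0],"gripper":0.2},{"offset":[0,0.003,0],"delta_rot":[0,0,0],"gripper":0.2},{"offset":[0,0.003,0],"delta_rot":[0,0,0],"gripper":0.2}]'
python3 -m inch '[{"offset":[0,0,-0.01],"delta_rot":[0,0,0],"gripper":0.2},{"offset":[0,0,-0.04],"delta_rot":[0,0,0],"gripper":0.2},{"offset":[0,0,-0.08],"delta_rot":[0,0,0],"gripper":0.2},{"offset":[0,0,-0.12],"delta_rot":[0,0,0],"gripper":0.2},{"offset":[0,0,-0.14],"delta_rot":[0,0,0],"gripper":0.2}]'
python3 - <<'E'
from h import *
a=np.radians(YAW); M=np.array([[np.cos(a),-np.sin(a)],[np.sin(a),np.cos(a)]])
for n in('side','top'):
    d=snap(n);p=cloud(d).reshape(-1,3)
    q=np.c_[(p[:,:2]-O)@M,p[:,2]]*1000
    k=(abs(q[:,2]-88)<6)&(q[:,0]>50)&(q[:,0]<105)&(abs(q[:,1])<15); print(n,'knob',k.sum(),q[k].mean(0))
d=load('side'); cv2.imwrite('pics/side5.png',cv2.resize(d['frame'][160:250,220:320][:,:,::-1],(640,576),interpolation=cv2.INTER_CUBIC))
E
```

```text
time: 21.85
ee_pos: [0.6255, 0.0225, 0.0793]
eef_rot: [3.13, -0.002, 1.38]
wrist_force: [11.3, -1.6, -4.7]
finger_gap: 0.123
time: 22.35
ee_pos: [0.6231, 0.0231, 0.0782]
eef_rot: [-3.141, -0.002, 1.381]
wrist_force: [-0.8, 0.6, 0.3]
finger_gap: 0.398
time: 22.85
ee_pos: [0.6258, 0.0225, 0.2245]
eef_rot: [3.133, -0.002, 1.381]
wrist_force: [-0.0, -1.0, 0.9]
finger_gap: 0.397
side knob 24 [69.61343352  3.77968214 87.68123408]
top knob 0 [nan nan nan]<stdin>:6: RuntimeWarning: Mean of empty slice.
  ret = um.true_divide(
```

View pics/side5.png

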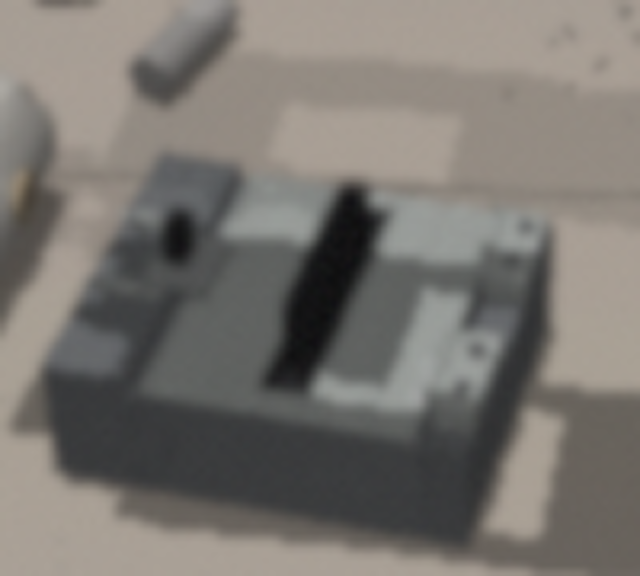

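The lid is flat under both lips and the knob, at crop (178,235), sits over its free edge. By the side camera the knob travelled from 89.8 to 69.6 mm, so about 20 mm.

```bash
python3 -c "
from station import hand_in
print(hand_in())"
```

```text
the job is handed in; nothing more can be done
None
```

The job is done and handed in at about 23 s on the robot's clock. The larger ram lies in the cradle, the aluminium lid is hooked in and flat on the rim, and the catch is fully over its free edge. I never touched the smaller ram.

What the last checks showed:
- **Ram:** before I closed the lid, the top camera showed it lying across both saddles. A numeric check of its position picked up other surfaces and was unusable, so I relied on the picture.
- **Lid:** its top measured about 60 mm all across, as it should when flat on the rim. It was held in the gripper until it lay flat, so it was not dropped. The free edge is at about case x 62–63 mm, within tolerance.
- **Catch:** the knob moved from case x 89.8 to 69.6 mm by the side camera. The push force then rose to about 11 N with no further travel, so it was at its end stop. The top camera gave no reading of the knob, because the arm was in the way.
- **Robot:** it was clear of everything, with the tool at 0.22 m height. The highest wrist force I saw was about 12 N.

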